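# Fit out the paint-spatter spindle and switch it on

### The job

Get the paint-spatter machine ready: slide the magenta wheel onto its leaning post fully home on the seat, then the orange spacer ring on top of it, then push the blue cap over the post until it sits on the spacer. Only once the cap is on, turn the red isolator handle clockwise all the way from off to on. Leave everything else on the table where it stands.

Things in the scene. Friction and masses are not known exactly. Their poses are not given: they have to be found in the camera images.
- spindle: Leaning spindle of the grey spatter machine, fixed. Origin: centre of the flat round seat (flange 62 mm dia, 125 mm above the table; dark motor 84 mm dia from 12 mm below it). z runs up along the steel post, leaning 30 degrees from vertical roughly towards the robot; y is level. Post 42 mm long, 14 mm dia, last 6 mm tapered to 7 mm.
- post_tip (a point): The tip of the post, on its axis, 42 mm above the seat.
- wheel_home (a point): Where the wheel's centre lies when the wheel is home: on the post axis, 6 mm above the seat.
- spacer_home (a point): Where the spacer's centre lies when it is home on the wheel: on the post axis, 19 mm above the seat.
- cap_home (a point): Where the cap's origin (mouth) lies when it is home on the spacer: on the post axis, 26 mm above the seat.
- wheel: Magenta spatter wheel with a ring of white dots, a flat ring 56 mm outside, 18 mm bore, 12 mm thick. Origin at its very centre, z along the bore; it starts lying flat on the table. Both faces will do.
- spacer: Orange-yellow spacer ring, 40 mm outside, 18 mm bore, 14 mm thick. Origin at its very centre, z along the bore; it starts lying flat on the table. Both faces will do.
- cap: Dark blue ribbed cap with a white dot on top, 38 mm outside over the ribs (36 mm body), 30 mm tall, with a blind bore of 18 mm diameter and 20 mm depth. Origin at the centre of its open mouth, z towards the closed top; it starts standing mouth down on the table.
- handle_axis (a point): Centre of the isolator handle on its upright turning axis, 70 mm above the table. The isolator is a grey box 85 x 85 x 50 mm with a yellow disc (3 mm) and red handle on top, fixed, left or right of the machine. The -x axis of this point is the OFF direction of the handle, its +y axis the ON direction.
- handle_end (a point): Outer end of the red handle, 60 mm from the axis, 70 mm above the table. The handle is a bar 14 mm wide, from 61 to 79 mm above the table, its top free.
- handle (a joint): Turn of the handle in rad: 0 at the OFF stop, 1.571 at the ON stop, growing clockwise seen from above. Stiff (about 0.12 N m), stays where it is left.
- jar_violet: Bystander: violet ink jar with lid, 38 mm diameter, 55 mm tall. Origin under its centre.
- jar_orange: Bystander: orange ink jar with lid, 38 mm diameter, 55 mm tall. Origin under its centre.
- tin: Bystander: paint tin with blue label, 84 mm diameter, 100 mm tall. Origin under its centre.
- tape: Bystander: roll of cream masking tape lying flat, 100 mm diameter, 24 mm tall. Origin under its centre.
- dish: Bystander: white ceramic bowl, 100 mm diameter, 35 mm tall. Origin under its centre.
- brush: Bystander: paint brush lying flat, 190 mm long. Origin near the middle.
- scraper: Bystander: palette scraper lying flat, 190 mm long. Origin near the middle.
There are look-alikes about, which are no part of the job. There is more than one size of the spacer; the one meant has the size given above. Of the things that look like the part that bears spindle, the larger one is meant.

How it is judged:
By the outcome, as a careful person would: the job done as asked, in the order asked, and still so for the second after the job is handed in, with the robot touching nothing.
It also fails if it takes over 72 s, if anything falls off the work surface, if the arm or the gripper's body presses on something with over 40 N, if the wrist force passes 120 N, or if a joint passes its speed limit or range.

### The arm

A 7-joint arm with a two-finger parallel gripper is mounted at the origin on the work surface. World frame = base frame: x ahead of the robot, y to its left, z up, the work surface at z = 0. Lengths are in m, angles in rad, forces in N, time in s.
With the tool pointing down it reaches from about 0.35 to 0.9 m from the base axis. Payload 7.2 kg.
Tool frame: the origin (TCP) lies midway between the tips of the shut fingers; the grasp point (between the pads) lies 19 mm behind it; z points along the fingers, y is the line along which they close (so a half turn about z gives the same grasp; the last joint's range is limited). The gripper opens to 88 mm and grips with 3 to 60 N. Pads are 20 mm wide; open, the fingers measure 115 mm over their backs; the gripper's body (75 mm by 178 mm) begins 61 mm behind the grasp point.
Start: joints at [-1.291, 0.411, -0.013, 1.596, 0.006, 1.134, -0.082], TCP at [0.213, 0.588, 0.223] pointing down, gripper open.
Joint ranges: [-2.95, 2.95], [-0.29, 1.99], [-1.47, 1.44], [0.14, 2.54], [-1.03, 4.17], [0.13, 1.85], [-2.86, 2.86]. Speed limits (rad/s): [2.39, 2.39, 3.01, 3.01, 3.14, 3.14, 3.14].

### API

Orientations are given as a unit quaternion [x, y, z, w].
In Python, from workcell import bot, camera, get_calibration, workorder gives the robot as it stands.
- The arm moves only by the tool step_arm, never from a script. Its arguments are lists of equal length, an entry for each row: "dp": the shift along the tool's x, y, z in mm, a list of three; "yaw": the turn about the tool's z in degrees; "claw": the closure in counts, from 0 (fully open) to 255 (shut). In form: {"dp": [[x, y, z], ...], "yaw": [yaw, ...], "claw": [claw, ...]}. A call has exactly 5 rows; each row shifts and turns the commanded pose from where the row before left it, along the tool's axes as they then stand; what a row does not reach is not made up. A row lasts 1/8 s, in which the tool goes at most 62.5 mm and 10.7 degrees, less where a joint would pass 70% of its speed; a pose out of reach is approached as far as the arm can. A call is refused whole if a number of a shift passes 62.5 or a number of a turn 10.7, either way. A call with a gripper value outside its range is refused whole. The fingers move at their own pace and stop on an object; the grip force is fixed at half the most. Time passes only in rows, so rows that do not move let the fingers close, or fill a call up. It gives the time, the measured TCP pose, the force, the opening and the grip force at its end, in the units of the state.
- bot.get_obs(): the state, without advancing time (a new reading comes with each control period).
- camera(name): name is "side" or "top"; returns the picture (420x560x3 uint8, blue, green, red); there is no depth.
- get_calibration(name): a dict with "fx", "fy", "cx", "cy" (pixels), "k1" (the pictures are not rectified: a ray, as slopes to the right and down, at radius r is drawn at 1 + k1 r^2 times it, then the intrinsics apply), "R" (3x3) and "t" (3): a world point X has camera coordinates R X + t. Camera axes: x right, y down, z forward; pixel columns grow to the right and rows downward; lengths in m; the calibration is good to about 2 mm. A picture is of the moment at which its call begins. get_calibration takes no time and is no camera call.
- workorder.sign_off(): hands the job in; it is judged then, once.
The state is a dict: "time_s": time; "joint_positions": joint angles; "qvel": joint speeds; "tau": joint torques, N m; "tcp_pos": TCP position; "tool_rot": TCP orientation; "force": force on the tool from outside, world axes, zero at the start; "torque": the same for the moment, N m; "opening": finger opening in m; "gripper_force": force on a finger pad.
Only numpy, scipy, OpenCV 4.12 (cv2) and the standard library are available. Lean on these libraries where they do the work, as an engineer would, in place of code of your own. Each camera call takes 0.05 s, during which the arm holds its last target. There are 200 camera calls.

## Working session

There is one attempt and no reset: what is moved stays moved. The work goes in short steps, Python scripts to look and compute and a tool call to move; the robot and the scene stay as the last step left them, time stands still between calls to the robot, and variables do not carry over. Pictures are saved under pics/ and viewed, at most 10 in all, crops included, and the job is handed in when it is done.

Besides the shell and the picture viewer there is one more tool, called after "Request:" as a command line: name --pt "numbers of a row" for each row, then --argument value for the rest. step_arm: Moves the arm, as the interface text tells. Its arguments: {"type":"object","properties":{"dp":{"type":"array","items":{"type":"array","items":{"type":"number"}}},"yaw":{"type":"array","items":{"type":"number"}},"claw":{"type":"array","items":{"type":"number"}}},"required":["dp","yaw","claw"]}

```bash
ls; mkdir -p pics
python3 - <<'E'
from workcell import bot,camera,get_calibration
import cv2,json
for n in("top","side"):
    cv2.imwrite(f"pics/{n}0.png",camera(n)); print(n,get_calibration(n))
print(bot.get_obs())
E
```

```text
pics
top {'fx': 441.05329067719197, 'fy': 441.05329067719197, 'cx': 284.565095917695, 'cy': 209.7853826509593, 'k1': -0.12556323376226453, 'R': array([[ 0.02310129, -0.99971459,  0.00608825],
       [-0.98980133, -0.02372764, -0.14046466],
       [ 0.14056903, -0.00278124, -0.99006697]]), 't': array([-0.00256185,  0.52289531,  1.07161799])}
side {'fx': 450.0545804310601, 'fy': 450.0545804310601, 'cx': 284.41104666689387, 'cy': 206.3723041515621, 'k1': -0.07515657449029439, 'R': array([[ 0.99965188, -0.0239076 ,  0.01115999],
       [-0.00961   , -0.72385868, -0.68988134],
       [ 0.02457166,  0.68953393, -0.72383644]]), 't': array([-0.50817365,  0.07553636,  1.0920054 ])}
{'time_s': 0.1, 'joint_positions': array([-1.29117856,  0.41182888, -0.01272837,  1.59690989,  0.00558817,
        1.13431566, -0.08221267]), 'qvel': array([-0.00035756, -0.00130943,  0.00088448, -0.00169563,  0.00019147,
        0.00034153, -0.00122541]), 'tau': array([ 2.62723050e-03, -5.89095783e+01,  6.43518381e-01, -2.91714084e+01,
       -5.38667443e-02,  1.44209692e-02,  9.37516893e-05]), 'tcp_pos': array([0.21290231, 0.58715416, 0.22190815]), 'tool_rot': array([ 1.73023063e-01,  9.84917515e-01, -7.08444242e-04, -8.22064894e-05]), 'force': array([-0.20992012, -0.01921579,  0.48844255]), 'torque': array([-0.05021795,  0.00078983,  0.01434971]), 'gripper_force': 0.0, 'opening': 0.0877835563557368}
```

View pics/top0.png

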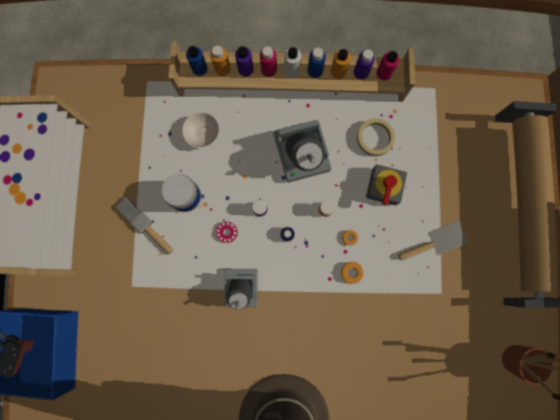

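View pics/side0.png

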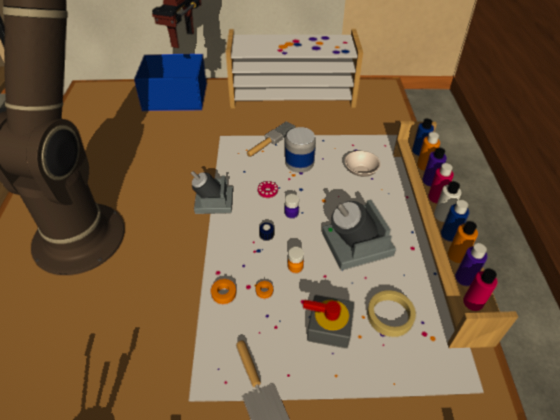

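```bash
cat > h.py <<'E'
import numpy as np, cv2
from workcell import bot,camera,get_calibration
C={n:get_calibration(n) for n in("top","side")}
def K(c): return np.array([[c["fx"],0,c["cx"]],[0,c["fy"],c["cy"]],[0,0,1]])
def ray(n,uv):
    c=C[n]; p=cv2.undistortPoints(np.array([[uv]],float),K(c),np.array([c["k1"],0,0,0]))[0,0]
    d=c["R"].T@np.array([p[0],p[1],1]); return -c["R"].T@c["t"], d/np.linalg.norm(d)
def onz(n,uv,z):
    o,d=ray(n,uv); return o+d*(z-o[2])/d[2]
def tri(a,b):
    o1,d1=ray("top",a);o2,d2=ray("side",b)
    s=np.linalg.lstsq(np.c_[d1,-d2],o2-o1,rcond=None)[0]
    p,q=o1+s[0]*d1,o2+s[1]*d2; return (p+q)/2,np.linalg.norm(p-q)
def proj(n,X):
    c=C[n]; return cv2.projectPoints(np.array([X],float),cv2.Rodrigues(c["R"])[0],c["t"],K(c),np.array([c["k1"],0,0,0]))[0][0,0]
def blobs(img,lo,hi,amin=25):
    m=cv2.inRange(cv2.cvtColor(img,cv2.COLOR_BGR2HSV),lo,hi)
    cs,_=cv2.findContours(m,cv2.RETR_EXTERNAL,cv2.CHAIN_APPROX_NONE)
    out=[]
    for c in cs:
        if cv2.contourArea(c)>amin:
            M=cv2.moments(cv2.convexHull(c)); out.append((M["m10"]/M["m00"],M["m01"]/M["m00"],cv2.contourArea(c)))
    return out
def crop(img,x,y,w,h,k): return cv2.resize(img[y:y+h,x:x+w],None,fx=k,fy=k,interpolation=cv2.INTER_CUBIC)
E
python3 - <<'E'
from h import *
t=cv2.imread("pics/top0.png");s=cv2.imread("pics/side0.png")
for nm,lo,hi in(("mag",(160,120,80),(176,255,255)),("ora",(8,150,120),(22,255,255)),("blue",(105,60,5),(130,255,110)),("red",(0,180,100),(5,255,255)),("yel",(20,150,120),(32,255,255))):
  for n,i in(("top",t),("side",s)):
    for u,v,a in blobs(i,lo,hi):
      if (n=="top" and 130<u<445 and 90<v<300) or (n=="side" and 190<u<480 and 140<v<390):
        print(nm,n,round(u,1),round(v,1),a,onz(n,(u,v),.012).round(4))
a=crop(t,268,115,66,72,6);b=crop(s,318,185,80,90,6)[:432,:]
cv2.imwrite("pics/c1.png",np.hstack([a[:432,:390],b[:432,:400]]))
E
```

```text
mag top 226.1 231.8 179.0 [0.4659 0.1578 0.012 ]
mag side 267.4 189.1 213.5 [0.4665 0.1502 0.012 ]
mag side 442.8 176.5 112.0 [0.9542 0.1951 0.012 ]
ora top 351.9 272.4 307.5 [ 0.3701 -0.1647  0.012 ]
ora top 349.6 237.2 134.0 [ 0.4595 -0.1583  0.012 ]
ora top 391.7 182.5 38.5 [ 0.6052 -0.2691  0.012 ]
ora side 247.7 364.1 250.0 [ 0.4291 -0.3348  0.012 ]
ora side 427.2 377.0 7362.0 [ 0.7736 -0.3698  0.012 ]
ora side 332.7 316.5 412.5 [ 0.6038 -0.2336  0.012 ]
ora side 263.9 289.1 230.0 [ 0.4593 -0.1633  0.012 ]
ora side 223.1 290.9 479.5 [ 0.3705 -0.1668  0.012 ]
ora side 295.3 266.0 121.0 [ 0.5307 -0.1021  0.012 ]
ora side 466.7 235.5 136.5 [ 0.9568 -0.0188  0.012 ]
ora side 430.8 144.0 83.0 [0.9568 0.3394 0.012 ]
ora side 258.8 146.5 101.5 [0.4407 0.3305 0.012 ]
ora side 231.9 233.2 51815.5 [ 0.3807 -0.0021  0.012 ]
blue top 287.0 233.7 110.0 [0.4649 0.0021 0.012 ]
blue top 191.2 200.6 81.5 [0.5446 0.2519 0.012 ]
blue side 266.3 230.7 169.0 [0.4642 0.0048 0.012 ]
blue side 454.1 221.5 430.0 [0.9382 0.0277 0.012 ]
blue side 299.3 157.5 342.5 [0.5575 0.2792 0.012 ]
red top 389.0 187.6 126.0 [ 0.5913 -0.2616  0.012 ]
red side 323.2 308.0 361.5 [ 0.5855 -0.2129  0.012 ]
yel top 390.7 181.1 147.5 [ 0.6088 -0.2666  0.012 ]
yel side 332.7 316.7 365.5 [ 0.6038 -0.234   0.012 ]
```

View pics/c1.png

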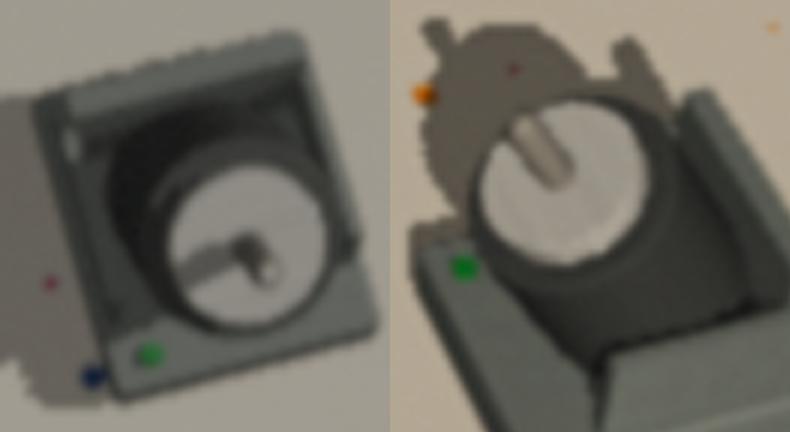

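Run:
```python
from h import *
I={n:cv2.imread(f"pics/{n}0.png") for n in("top","side")}
# spacer sizes: soft mask = saturation half-level area of hull
for n,cs in(("top",[(351.9,272.4),(349.6,237.2)]),("side",[(223,291),(264,289)])):
  for u,v in cs:
    x,y=int(u)-22,int(v)-22
    c=crop(I[n],x,y,44,44,8); hs=cv2.cvtColor(c,cv2.COLOR_BGR2HSV)
    m=((hs[...,1]>150)&(hs[...,2]>70)&(hs[...,0]<26)).astype(np.uint8)
    k,_=cv2.findContours(m,cv2.RETR_EXTERNAL,2)
    k=[q for q in k if cv2.pointPolygonTest(cv2.convexHull(q),(176,176),False)>=0]
    k=max(k,key=cv2.contourArea); e=cv2.fitEllipse(cv2.convexHull(k))
    w=[(e[0][0]+.5)/8-.5+x,(e[0][1]+.5)/8-.5+y]
    o,d=ray(n,w); D=np.linalg.norm(onz(n,w,.007)-o)
    print(n,w,np.array(e[1])/8*D/445*1000, onz(n,w,.010))
# seat
for n,(u,v),thr in(("top",(309.3,155.8),105),("side",(347.2,215.5),120)):
    x,y=int(u)-25,int(v)-25; c=crop(I[n],x,y,50,50,8)
    g=cv2.cvtColor(c,cv2.COLOR_BGR2GRAY); print(g[::40,::40])
    m=(g>thr).astype(np.uint8)
    k,_=cv2.findContours(m,cv2.RETR_EXTERNAL,2)
    for q in k:
      h=cv2.convexHull(q)
      if cv2.pointPolygonTest(h,(200,200),False)>=0 and len(h)>5:
        e=cv2.fitEllipse(h); w=[(e[0][0]+.5)/8-.5+x,(e[0][1]+.5)/8-.5+y]; print(n,w,np.array(e[1])/8,e[2],onz(n,w,.125))
p,err=tri((313.3,160.3),(340,205.3));print("tip",p,err)
p,err=tri((309.3,155.8),(347.2,215.5));print("seat",p,err)
```

```text
top [351.62054443359375, 272.38316917419434] [53.73103794 54.12388211] [ 0.37015462 -0.16433044  0.01      ]
top [349.6903190612793, 237.26225662231445] [35.4626869 37.0164804] [ 0.45952281 -0.15884721  0.01      ]
side [223.12933349609375, 290.8505210876465] [57.60917944 59.81872585] [ 0.37026291 -0.16524174  0.01      ]
side [263.7579231262207, 288.96687507629395] [40.91303885 42.75366366] [ 0.45905137 -0.1615843   0.01      ]
[[ 95  96  87  67  55  54  42  65 154 154]
 [ 57  52  33  28  35  43  51  43 147 154]
 [ 40  24  26  31  57  58  58  48 114 154]
 [ 57  25  30  53 110 140 134  62  83 155]
 [ 56  23  38 121 139 140 138 138  64 154]
 [ 58  28  31 139 123  64 139 139  56 137]
 [ 48  56  32  84  88  89 127 140  79 126]
 [ 50  55  43  67 141 138 139  81  98 102]
 [ 57  61  93  87  50  70  78  98  95  78]
 [ 77  94  78  97  95  82  86 131 155 155]]
top [309.002628326416, 155.46016693115234] [24.85137558 26.25650406] 39.31829071044922 [ 0.64109459 -0.04465444  0.125     ]
[[159  85 105  84  85 170 168 162 168 169]
 [168  88  84  84  85  82 170  82 157 168]
 [132  83  84  84  84  80  77  84  83 150]
 [164  84  85  80 107 150 151  96  51  49]
 [164  84  84 150 116 112 149 151  46  43]
 [169  82  60 149 131 118 147 150  55  39]
 [170 162  44 149 151 148 147 161  48  44]
 [ 81  74  57  92 148 150 164  61  55  49]
 [ 65  87  68  47  49  54  48  57  55  51]
 [141  72  88  89  32  43  48  52  53  53]]
side [346.64847564697266, 214.97418403625488] [25.35781288 27.34698486] 53.452178955078125 [ 0.6420031  -0.04930514  0.125     ]
tip [ 0.62221302 -0.05262044  0.15890397] 0.0027696584067264498
seat [ 0.64316323 -0.04567874  0.11892733] 0.0023831356534427
```

```bash
cat >> h.py <<'E'
def fit(n,img,uv,f,r=22,k=8):
    x,y=int(uv[0])-r,int(uv[1])-r; c=crop(img,x,y,2*r,2*r,k)
    hs=cv2.cvtColor(c,cv2.COLOR_BGR2HSV).astype(int)
    m=f(hs[...,0],hs[...,1],hs[...,2]).astype(np.uint8)
    q,_=cv2.findContours(m,cv2.RETR_EXTERNAL,cv2.CHAIN_APPROX_NONE)
    q=[cv2.convexHull(a) for a in q]; q=[a for a in q if cv2.pointPolygonTest(a,(r*k,r*k),False)>=0]
    a=max(q,key=cv2.contourArea); e=cv2.fitEllipse(a)
    return np.array([(e[0][0]+.5)/k-.5+x,(e[0][1]+.5)/k-.5+y]),np.array(e[1])/k
def T():
    o=bot.get_obs(); q=o["tool_rot"]; from scipy.spatial.transform import Rotation as R
    return o,R.from_quat(q).as_matrix()
def go(*ws):  # waypoints (x,y,z): total deltas in the current tool axes, mm
    o,M=T(); p=o["tcp_pos"]; print("tcp",p.round(4),"a",np.degrees(np.arctan2(M[1,1],M[0,1])).round(2),"F",o["force"].round(1),"op",round(o["opening"],4),"t",o["time_s"])
    for w in ws:
        w=np.array(w); print(w.round(4),"->",(M.T@(w-p)*1000).round(1)); p=w
E
python3 - <<'E'
from h import *
I={n:cv2.imread(f"pics/{n}0.png") for n in("top","side")}
for n,c in(("top",(226,232)),("side",(267,189))):
    w,e=fit(n,I[n],c,lambda h,s,v:(s>110)&((h>150)|(h<5))); print("wheel",n,w,e,onz(n,w,.006),onz(n,w,.012))
for n,c in(("top",(287,234)),("side",(266,231))):
    w,e=fit(n,I[n],c,lambda h,s,v:v<70); print("cap",n,w,e,onz(n,w,.015),onz(n,w,.03))
    w,e=fit(n,I[n],c,lambda h,s,v:v>75 ,5) if 0 else (w,e)
E
```

```text
wheel top [226.22045517 231.70616913] [20.56385612 21.14043236] [0.46671093 0.15827268 0.006     ] [0.46618068 0.15749933 0.012     ]
wheel side [267.36701012 189.0692234 ] [16.92600822 20.63536263] [0.46628883 0.15656973 0.006     ] [0.46639997 0.15039305 0.012     ]
cap top [286.50094414 233.89125252] [13.63564777 13.80673218] [0.46409652 0.00332519 0.015     ] [0.46279527 0.0034525  0.03      ]
cap side [266.22997475 230.44581795] [16.03293228 18.97433472] [0.46400482 0.00298205 0.015     ] [ 0.4643268  -0.00986147  0.03      ]
```

Request:
step_arm --pt "0 0 0" --pt "0 0 0" --pt "0 0 0" --pt "0 0 0" --pt "0 0 0" --yaw '[-9,-9,-9,-8.7,0]' --claw '[0,0,0,0,0]'

```text
time_s: 0.72
tcp_pos: [0.2131, 0.5873, 0.2222]
tool_rot: [-0.137, 0.991, -0.0, -0.0]
force: [0.4, 0.6, -0.1]
opening: 0.0879
gripper_force: 0.0
```

Run:
```python
from h import *
go((.466,.156,.222),(.466,.156,.08),(.466,.156,.003))
```

```text
tcp [0.2131 0.5873 0.2222] a 105.7 F [ 0.4  0.6 -0.1] op 0.0879 t 0.725
[0.466 0.156 0.222] -> [-1.267e+02 -4.836e+02  4.000e-01]
[0.466 0.156 0.08 ] -> [-1.00e-01  1.00e-01  1.42e+02]
[0.466 0.156 0.003] -> [-0.  0. 77.]
```

Request:
step_arm --pt "-13 -48 0" --pt "-13 -48 0" --pt "-13 -48 0" --pt "-13 -48 0" --pt "-13 -48 0" --yaw '[0,0,0,0,0]' --claw '[0,0,0,0,0]'

```text
time_s: 1.35
tcp_pos: [0.3415, 0.3728, 0.2227]
tool_rot: [-0.135, 0.991, 0.0, 0.0]
force: [0.8, -0.7, 0.2]
opening: 0.0875
gripper_force: 0.0
```

Request:
step_arm --pt "-13 -48 0" --pt "-13 -48 15" --pt "-13 -48 40" --pt "-13 -48 40" --pt "-10 -50 27" --yaw '[0,0,0,0,0]' --claw '[0,0,0,0,0]'

```text
time_s: 1.98
tcp_pos: [0.4654, 0.1586, 0.1009]
tool_rot: [-0.135, 0.991, -0.0, -0.0]
force: [0.6, 1.0, -0.0]
opening: 0.0876
gripper_force: 0.0
```

Run:
```python
from h import *
go((.4663,.157,.03),(.4663,.157,.003))
for n in("top","side"): cv2.imwrite(f"pics/{n}1.png",camera(n))
t=crop(cv2.imread("pics/top1.png"),180,180,100,100,4);s=crop(cv2.imread("pics/side1.png"),220,120,100,100,4)
cv2.imwrite("pics/c2.png",np.hstack([t,s]))
o=bot.get_obs()
for n in("top","side"): print(n,proj(n,o["tcp_pos"]))
```

```text
tcp [0.4654 0.1586 0.1009] a 105.57 F [ 0.6  1.  -0. ] op 0.0876 t 1.975
[0.4663 0.157  0.03  ] -> [-0.5 -1.8 70.9]
[0.4663 0.157  0.003 ] -> [-0.  0. 27.]
top [223.17756304 228.59683696]
side [266.50215213 163.28567336]
```

View pics/c2.png

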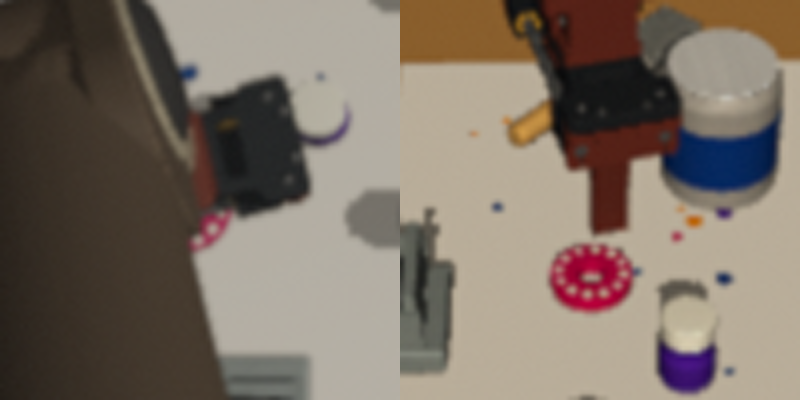

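Request:
step_arm --pt "-0.5 -1.8 30" --pt "0 0 30" --pt "0 0 20" --pt "0 0 14" --pt "0 0 4" --yaw '[0,0,0,0,0]' --claw '[0,0,0,0,0]'

```text
time_s: 2.7
tcp_pos: [0.4659, 0.1586, 0.0038]
tool_rot: [-0.137, 0.991, -0.0, -0.0]
force: [-0.1, -0.4, -0.6]
opening: 0.0881
gripper_force: 0.0
```

Request:
step_arm --pt "0 0 0" --pt "0 0 0" --pt "0 0 0" --pt "0 0 0" --pt "0 0 0" --yaw '[0,0,0,0,0]' --claw '[130,255,255,255,255]'

```text
time_s: 3.32
tcp_pos: [0.4665, 0.1585, 0.0047]
tool_rot: [-0.137, 0.991, 0.0, 0.0]
force: [0.2, -1.0, 5.4]
opening: 0.0556
gripper_force: 30.0
```

Request:
step_arm --pt "0 0 0" --pt "0 0 -30" --pt "0 0 -50" --pt "0 0 -50" --pt "0 0 -30" --yaw '[0,0,0,0,0]' --claw '[255,255,255,255,255]'

```text
time_s: 3.95
tcp_pos: [0.4667, 0.1586, 0.1667]
tool_rot: [-0.137, 0.991, 0.0, 0.001]
force: [0.5, -0.0, -0.9]
opening: 0.0551
gripper_force: 30.0
```

Run:
```python
from h import *
go((.6,-.04,.19))
for n in("side",):
  i=camera(n);cv2.imwrite(f"pics/{n}2.png",i)
  p=proj(n,bot.get_obs()["tcp_pos"]);print(p)
  x,y=int(p[0])-50,max(0,int(p[1])-40);cv2.imwrite("pics/c3.png",crop(i,x,y,100,80,5))
```

```text
tcp [0.4667 0.1586 0.1667] a 105.76 F [ 0.5 -0.  -0.9] op 0.0551 t 3.95
[ 0.6  -0.04  0.19] -> [ -74.3 -227.3  -23.2]
[267.0899616  139.96114955]
```

View pics/c3.png

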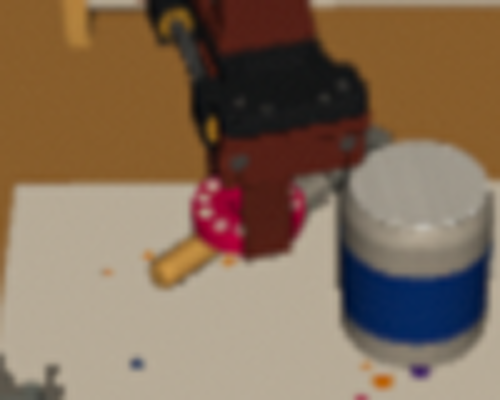

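Request:
step_arm --pt "-14 -49 -8" --pt "-14 -49 -8" --pt "-14 -49 -7" --pt "-14 -49 0" --pt "-15 -49 0" --yaw '[0,0,0,0,0]' --claw '[255,255,255,255,255]'

```text
time_s: 4.62
tcp_pos: [0.6016, -0.0594, 0.1868]
tool_rot: [-0.137, 0.991, 0.0, -0.0]
force: [0.3, 0.0, -0.5]
opening: 0.0555
gripper_force: 30.0
```

Request:
step_arm --pt "0 0 0" --pt "0 0 0" --pt "0 0 10" --pt "0 0 5" --pt "0 0 0" --yaw '[0,0,0,0,0]' --claw '[255,255,255,255,255]'

```text
time_s: 5.25
tcp_pos: [0.6006, -0.0573, 0.1716]
tool_rot: [-0.138, 0.99, 0.0, -0.001]
force: [-0.6, 0.7, -0.3]
opening: 0.0552
gripper_force: 30.0
```

Run:
```python
from h import *
go((.602,-.0581,.170),(.602,-.0581,.1550))
p={n:camera(n) for n in("top","side")}
for n in p: cv2.imwrite(f"pics/{n}3.png",p[n]); print(n,proj(n,bot.get_obs()["tcp_pos"]))
a=crop(p["top"],270,110,80,80,5);b=crop(p["side"],290,150,80,80,5);cv2.imwrite("pics/c4.png",np.hstack([a,b]))
```

```text
tcp [ 0.6006 -0.0573  0.1716] a 105.83 F [-0.6  0.7 -0.3] op 0.0552 t 5.25
[ 0.602  -0.0581  0.17  ] -> [-1.2 -1.2  1.6]
[ 0.602  -0.0581  0.155 ] -> [-0. -0. 15.]
top [315.85287243 167.41526317]
side [330.21247994 202.86159528]
```

View pics/c4.png

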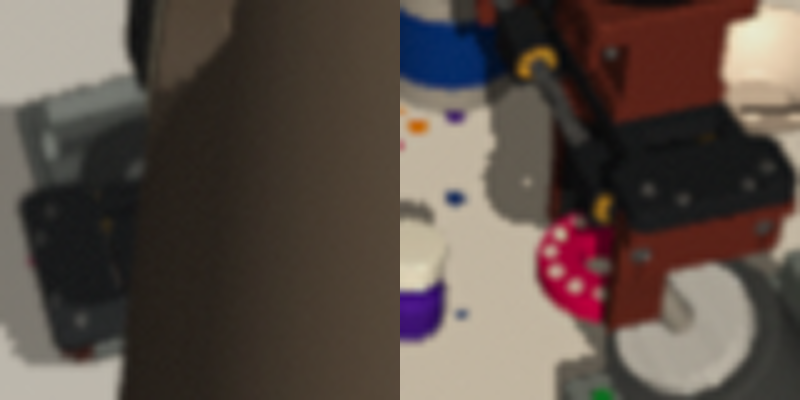

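Request:
step_arm --pt "-1.2 -1.2 0" --pt "0 0 4" --pt "0 0 4" --pt "0 0 4" --pt "0 0 4.5" --yaw '[0,0,0,0,0]' --claw '[255,255,255,255,255]'

```text
time_s: 5.98
tcp_pos: [0.6026, -0.0593, 0.1558]
tool_rot: [-0.137, 0.991, -0.0, 0.0]
force: [-1.9, -0.6, 5.4]
opening: 0.0559
gripper_force: 30.0
```

Run:
```python
from h import *
go((.602,-.0581,.1550))
p={n:camera(n) for n in("side",)}
cv2.imwrite("pics/c5.png",crop(p["side"],290,150,80,80,6))
```

```text
tcp [ 0.6026 -0.0593  0.1558] a 105.75 F [-1.9 -0.6  5.4] op 0.0559 t 5.975
[ 0.602  -0.0581  0.155 ] -> [0.3 1.3 0.8]
```

View pics/c5.png

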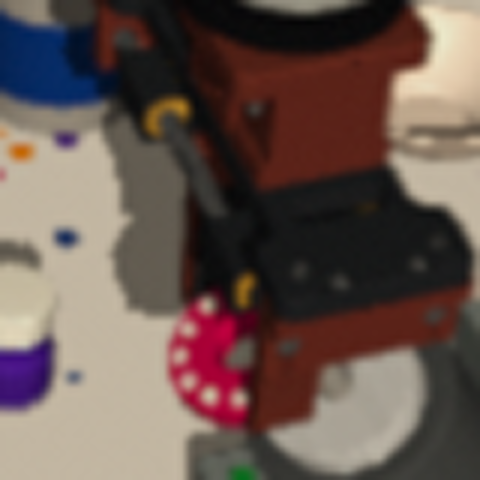

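Request:
step_arm --pt "0 0 -18" --pt "0 0 0" --pt "-15 1.3 0" --pt "0 0 3" --pt "0 0 3" --yaw '[0,0,0,0,0]' --claw '[255,255,255,255,255]'

```text
time_s: 6.65
tcp_pos: [0.6165, -0.0534, 0.1669]
tool_rot: [-0.137, 0.991, 0.0, -0.001]
force: [-0.4, -0.4, 0.1]
opening: 0.0554
gripper_force: 30.0
```

```bash
cat >> h.py <<'E'
S=np.array([.6415,-.047,.125]);AX=np.array([-.4815,-.1355,.866])
def ax(s,off): # TCP target for a part centre at s mm with TCP off mm below the centre
    return S+AX*s/1000-np.array([0,0,off/1000])
E
python3 - <<'E'
from h import *
go(ax(52,1.7),ax(9,1.7))
E
```

```text
tcp [ 0.6165 -0.0534  0.1669] a 105.79 F [-0.4 -0.4  0.1] op 0.0554 t 6.65
[ 0.6165 -0.054   0.1683] -> [ 0.2 -0.6 -1.4]
[ 0.6372 -0.0482  0.1311] -> [-21.6  -0.   37.2]
```

Request:
step_arm --pt "-2 -0.5 4.5" --pt "-2.5 0 4.3" --pt "-2.5 0 4.3" --pt "-2.5 0 4.3" --pt "0 0 0" --yaw '[0,0,0,0,0]' --claw '[255,255,255,255,255]'

```text
time_s: 7.28
tcp_pos: [0.6259, -0.0511, 0.1499]
tool_rot: [-0.137, 0.991, 0.0, -0.0]
force: [0.3, 1.2, -1.4]
opening: 0.0556
gripper_force: 30.0
```

Run:
```python
from h import *
go(ax(32,1.7),ax(9,1.7))
p={n:camera(n) for n in("side",)}
cv2.imwrite("pics/c6.png",crop(p["side"],300,160,80,80,6))
```

```text
tcp [ 0.6259 -0.0511  0.1499] a 105.79 F [ 0.3  1.2 -1.4] op 0.0556 t 7.275
[ 0.6261 -0.0513  0.151 ] -> [-0.1 -0.2 -1.2]
[ 0.6372 -0.0482  0.1311] -> [-11.5  -0.   19.9]
```

Request:
step_arm --pt "-2.3 0 4" --pt "-2.3 0 4" --pt "-2.3 0 4" --pt "-2.3 0 4" --pt "-2.3 0 4" --yaw '[0,0,0,0,0]' --claw '[255,255,255,255,255]'

```text
time_s: 7.95
tcp_pos: [0.637, -0.0479, 0.1301]
tool_rot: [-0.137, 0.991, 0.0, -0.0]
force: [-4.2, 2.7, 2.4]
opening: 0.0556
gripper_force: 30.0
```

Run:
```python
from h import *
go(ax(9,1.7),ax(6,1.7))
p={n:camera(n) for n in("side",)}
cv2.imwrite("pics/c6.png",crop(p["side"],300,160,80,80,6))
```

```text
tcp [ 0.637  -0.0479  0.1301] a 105.79 F [-4.2  2.7  2.4] op 0.0556 t 7.95
[ 0.6372 -0.0482  0.1311] -> [-0.1 -0.4 -1. ]
[ 0.6386 -0.0478  0.1285] -> [-1.5 -0.   2.6]
```

View pics/c6.png

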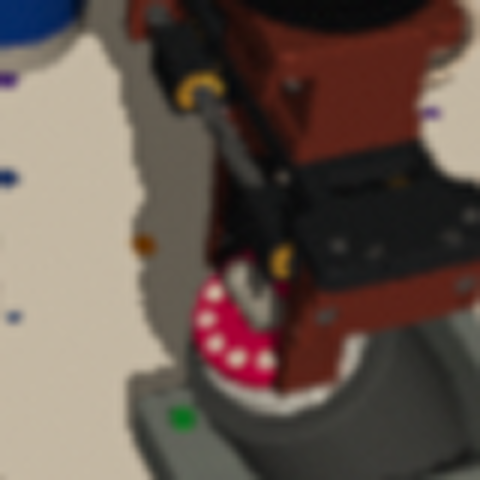

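Request:
step_arm --pt "-1.2 0 2" --pt "0 0 0" --pt "0 0 0" --pt "0 0 0" --pt "0 0 0" --yaw '[0,0,0,0,0]' --claw '[255,255,75,75,75]'

```text
time_s: 8.62
tcp_pos: [0.6385, -0.0492, 0.1286]
tool_rot: [-0.137, 0.991, -0.001, 0.0]
force: [-2.4, -1.8, 2.3]
opening: 0.0618
gripper_force: 1.4
```

Request:
step_arm --pt "0 0 -25" --pt "0 0 -25" --pt "-3 0 0" --pt "0 0 0" --pt "0 0 0" --yaw '[0,0,0,0,0]' --claw '[75,75,168,168,168]'

```text
time_s: 9.25
tcp_pos: [0.6405, -0.047, 0.1771]
tool_rot: [-0.137, 0.991, 0.0, -0.001]
force: [1.2, 0.8, 0.5]
opening: 0.0354
gripper_force: 0.0
```

Run:
```python
from h import *
L=np.array([-.963,-.271,0])*.008
go(ax(40,0)+L,ax(16,0)+L,ax(12.5,0)+L)
```

```text
tcp [ 0.6405 -0.047   0.1771] a 105.78 F [1.2 0.8 0.5] op 0.0354 t 9.25
[ 0.6145 -0.0546  0.1596] -> [27.  -0.2 17.5]
[ 0.6261 -0.0513  0.1389] -> [-12.   -0.   20.8]
[ 0.6278 -0.0509  0.1358] -> [-1.8 -0.   3. ]
```

Request:
step_arm --pt "27 0 0" --pt "0 0 17.5" --pt "-4 0 7" --pt "-4 0 7" --pt "-4 0 6.8" --yaw '[0,0,0,0,0]' --claw '[168,168,168,168,168]'

```text
time_s: 9.88
tcp_pos: [0.6273, -0.0509, 0.1393]
tool_rot: [-0.137, 0.991, 0.0, -0.0]
force: [-0.4, -0.3, -0.4]
opening: 0.0303
gripper_force: 0.0
```

Request:
step_arm --pt "-0.7 0 1.2" --pt "-0.7 0 1.2" --pt "-0.7 0 1.2" --pt "-0.7 0 1.2" --pt "0 0 0" --yaw '[0,0,0,0,0]' --claw '[168,168,168,168,168]'

```text
time_s: 10.5
tcp_pos: [0.6285, -0.0508, 0.1369]
tool_rot: [-0.137, 0.991, 0.0, -0.0]
force: [-7.6, -0.8, 11.9]
opening: 0.03
gripper_force: 7.1
```

Run:
```python
from h import *
L=np.array([-.963,-.271,0])*.008
go(ax(12.5,0)+L)
```

```text
tcp [ 0.6285 -0.0508  0.1369] a 105.76 F [-7.6 -0.8 11.9] op 0.03 t 10.5
[ 0.6278 -0.0509  0.1358] -> [0.7 0.1 1.1]
```

Request:
step_arm --pt "0 0 -30" --pt "0 0 -25" --pt "45 -14 0" --pt "49 -15 0" --pt "49 -15 0" --yaw '[0,0,0,0,0]' --claw '[168,168,50,50,50]'

```text
time_s: 11.12
tcp_pos: [0.5025, -0.1326, 0.1907]
tool_rot: [-0.137, 0.991, -0.0, 0.001]
force: [0.1, -1.2, -0.0]
opening: 0.0564
gripper_force: 0.0
```

Request:
step_arm --pt "49 -15 20" --pt "0 0 40" --pt "0 0 40" --pt "0 0 30" --pt "0 0 0" --yaw '[0,0,0,0,0]' --claw '[50,50,50,50,50]'

```text
time_s: 11.75
tcp_pos: [0.4593, -0.1592, 0.059]
tool_rot: [-0.137, 0.991, 0.001, -0.002]
force: [-0.1, -0.2, 0.7]
opening: 0.0707
gripper_force: 0.0
```

Run:
```python
from h import *
go((.4593,-.1595,.004))
```

```text
tcp [ 0.4593 -0.1592  0.059 ] a 105.76 F [-0.1 -0.2  0.7] op 0.0707 t 11.75
[ 0.4593 -0.1595  0.004 ] -> [-0.1 -0.3 55. ]
```

Request:
step_arm --pt "0 0 25" --pt "0 0 20" --pt "0 0 10" --pt "0 0 0" --pt "0 0 0" --yaw '[0,0,0,0,0]' --claw '[50,50,50,50,255]'

```text
time_s: 12.38
tcp_pos: [0.4613, -0.1597, 0.0062]
tool_rot: [-0.137, 0.991, -0.0, 0.001]
force: [-0.1, 0.7, -0.1]
opening: 0.0638
gripper_force: 0.0
```

Request:
step_arm --pt "0 0 0" --pt "0 0 0" --pt "0 0 0" --pt "0 0 0" --pt "0 0 0" --yaw '[0,0,0,0,0]' --claw '[255,255,255,255,255]'

```text
time_s: 13.0
tcp_pos: [0.4608, -0.1595, 0.0056]
tool_rot: [-0.137, 0.991, -0.0, 0.0]
force: [-2.2, 0.0, 6.1]
opening: 0.0388
gripper_force: 30.0
```

Request:
step_arm --pt "0 0 -40" --pt "0 0 -50" --pt "0 0 -50" --pt "0 0 -50" --pt "0 0 0" --yaw '[0,0,0,0,0]' --claw '[255,255,255,255,255]'

```text
time_s: 13.62
tcp_pos: [0.4626, -0.1601, 0.1987]
tool_rot: [-0.137, 0.991, -0.001, 0.003]
force: [1.1, 0.3, 0.0]
opening: 0.0391
gripper_force: 30.0
```

Run:
```python
from h import *
L=np.array([-.963,-.271,0])
tip=ax(42,0)
w=tip+L*.0145; w[2]=.1614+.007-.003+.012
w2=w.copy(); w2[2]=.1614-.003-(.0145*np.tan(.524)-.007/np.cos(.524))
go((*w[:2],.19),w,w2)
i=camera("side");n="side";p=bot.get_obs()["tcp_pos"];print("tcp px",proj(n,p+[0,0,.003]))
print(fit(n,i,proj(n,p+[0,0,.003]),lambda h,s,v:(s>150)&(v>70)&(h<26)&(h>8)))
cv2.imwrite("pics/side7.png",i)
```

```text
tcp [ 0.4626 -0.1601  0.1987] a 105.76 F [1.1 0.3 0. ] op 0.0391 t 13.625
[ 0.6073 -0.0566  0.19  ] -> [-167.3   60.3    9.6]
[ 0.6073 -0.0566  0.1774] -> [ 0.1  0.  12.6]
[ 0.6073 -0.0566  0.1581] -> [ 0.1  0.1 19.3]
tcp px [262.72311062 232.31937553]Traceback (most recent call last):
  File "<stdin>", line 8, in <module>
  File "h.py", line 31, in fit
    a=max(q,key=cv2.contourArea); e=cv2.fitEllipse(a)
ValueError: max() iterable argument is empty
```

Request:
step_arm --pt "-42 15 0" --pt "-42 15 0" --pt "-42 15 0" --pt "-42.8 15.3 0" --pt "0 0 9" --yaw '[0,0,0,0,0]' --claw '[255,255,255,255,255]'

```text
time_s: 14.3
tcp_pos: [0.608, -0.0522, 0.1837]
tool_rot: [-0.139, 0.99, 0.001, -0.001]
force: [-0.6, -1.0, -0.9]
opening: 0.0394
gripper_force: 30.0
```

Request:
step_arm --pt "0 0 12" --pt "0 0 4" --pt "0 0 0" --pt "0 0 0" --pt "0 0 0" --yaw '[0,0,0,0,0]' --claw '[255,255,255,255,255]'

```text
time_s: 14.92
tcp_pos: [0.6068, -0.0558, 0.1708]
tool_rot: [-0.137, 0.991, -0.0, 0.0]
force: [0.6, -1.3, -0.3]
opening: 0.0393
gripper_force: 30.0
```

Run:
```python
from h import *
w=ax(42,0)+np.array([-.963,-.271,0])*.013; w[2]=.1597
go(w)
i=camera("side"); cv2.imwrite("pics/side8.png",i);print(proj("side",bot.get_obs()["tcp_pos"]))
```

```text
tcp [ 0.6068 -0.0558  0.1708] a 105.75 F [ 0.6 -1.3 -0.3] op 0.0393 t 14.925
[ 0.6088 -0.0562  0.1597] -> [-1.8 -1.  11.1]
[332.77498246 202.65795001]
```

Request:
step_arm --pt "-1.8 -1 0" --pt "0 0 4" --pt "0 0 4" --pt "0 0 3.5" --pt "0 0 0" --yaw '[0,0,0,0,0]' --claw '[255,255,255,255,255]'

```text
time_s: 15.6
tcp_pos: [0.6084, -0.056, 0.1592]
tool_rot: [-0.137, 0.991, 0.0, -0.0]
force: [-4.3, 0.0, 5.3]
opening: 0.039
gripper_force: 30.0
```

Run:
```python
from h import *
go((.6088,-.0562,.1597))
i=camera("side"); cv2.imwrite("pics/c9.png",np.hstack([crop(cv2.imread("pics/side8.png"),305,165,60,60,6),crop(i,305,165,60,60,6)]))
```

```text
tcp [ 0.6084 -0.056   0.1592] a 105.78 F [-4.3  0.   5.3] op 0.039 t 15.6
[ 0.6088 -0.0562  0.1597] -> [-0.3 -0.3 -0.5]
```

View pics/c9.png

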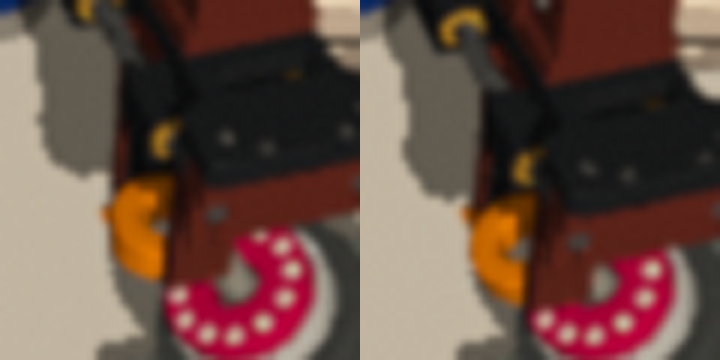

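Request:
step_arm --pt "0 0 -18" --pt "0 0 0" --pt "0 0 0" --pt "0 0 0" --pt "0 0 0" --yaw '[0,0,0,0,0]' --claw '[255,255,255,255,255]'

```text
time_s: 16.27
tcp_pos: [0.6085, -0.056, 0.1765]
tool_rot: [-0.137, 0.991, 0.0, -0.0]
force: [-0.6, 0.4, -0.8]
opening: 0.039
gripper_force: 30.0
```

Run:
```python
from h import *
L=np.array([-.963,-.271,0])*.0013
go(ax(54,1.4)-L,ax(36,1.4)-L,ax(22,1.4)-L)
```

```text
tcp [ 0.6085 -0.056   0.1765] a 105.78 F [-0.6  0.4 -0.8] op 0.039 t 16.275
[ 0.6168 -0.054   0.1704] -> [-8.5 -0.3  6.1]
[ 0.6254 -0.0515  0.1548] -> [-9.  -0.  15.6]
[ 0.6322 -0.0496  0.1427] -> [-7.  -0.  12.1]
```

Request:
step_arm --pt "-8.5 -0.3 0" --pt "0 0 6" --pt "-3 0 5.2" --pt "-3 0 5.2" --pt "-3 0 5.2" --yaw '[0,0,0,0,0]' --claw '[255,255,255,255,255]'

```text
time_s: 16.9
tcp_pos: [0.6255, -0.0512, 0.1547]
tool_rot: [-0.137, 0.991, 0.0, -0.0]
force: [-0.5, 0.0, 0.6]
opening: 0.0391
gripper_force: 30.0
```

Run:
```python
from h import *
L=np.array([-.963,-.271,0])*.0013
go(ax(36,1.4)-L,ax(22,1.4)-L)
```

```text
tcp [ 0.6255 -0.0512  0.1547] a 105.78 F [-0.5  0.   0.6] op 0.0391 t 16.9
[ 0.6254 -0.0515  0.1548] -> [ 0.2 -0.3 -0.1]
[ 0.6322 -0.0496  0.1427] -> [-7.  -0.  12.1]
```

Request:
step_arm --pt "-2 0 3.5" --pt "-2 0 3.5" --pt "-2 0 3.5" --pt "-1.5 0 2.6" --pt "0 0 0" --yaw '[0,0,0,0,0]' --claw '[255,255,255,255,255]'

```text
time_s: 17.52
tcp_pos: [0.6323, -0.0491, 0.1414]
tool_rot: [-0.137, 0.991, 0.0, -0.001]
force: [-3.6, 2.0, -2.0]
opening: 0.0395
gripper_force: 30.0
```

Request:
step_arm --pt "0 0 0" --pt "0 0 0" --pt "0 0 0" --pt "0 0 -25" --pt "0 0 -25" --yaw '[0,0,0,0,0]' --claw '[120,120,120,120,120]'

```text
time_s: 18.15
tcp_pos: [0.6329, -0.0498, 0.1927]
tool_rot: [-0.137, 0.991, -0.0, 0.0]
force: [0.3, -0.2, 1.1]
opening: 0.0464
gripper_force: 0.0
```

Request:
step_arm --pt "0 0 0" --pt "0 0 0" --pt "0 0 0" --pt "0 0 0" --pt "0 0 0" --yaw '[0,0,0,0,0]' --claw '[178,178,178,178,178]'

```text
time_s: 18.77
tcp_pos: [0.6326, -0.0495, 0.1917]
tool_rot: [-0.137, 0.991, 0.0, -0.0]
force: [-0.1, -0.2, 0.7]
opening: 0.0267
gripper_force: 0.0
```

Run:
```python
from h import *
L=np.array([-.963,-.271,0])*.008
go(ax(45,0)+L,ax(29,0)+L,ax(26.5,0)+L)
i=camera("side"); cv2.imwrite("pics/side10.png",i)
```

```text
tcp [ 0.6326 -0.0495  0.1917] a 105.77 F [-0.1 -0.2  0.7] op 0.0267 t 18.775
[ 0.6121 -0.0553  0.164 ] -> [21.3  0.1 27.7]
[ 0.6198 -0.0531  0.1501] -> [-8.  -0.  13.9]
[ 0.621  -0.0528  0.1479] -> [-1.3 -0.   2.2]
```

Request:
step_arm --pt "21.3 0 10" --pt "0 0 17.7" --pt "-4 0 7" --pt "-4 0 6.9" --pt "0 0 0" --yaw '[0,0,0,0,0]' --claw '[178,178,178,178,178]'

```text
time_s: 19.45
tcp_pos: [0.6206, -0.0528, 0.1499]
tool_rot: [-0.137, 0.991, -0.0, -0.0]
force: [-0.4, 0.5, -0.1]
opening: 0.0265
gripper_force: 0.0
```

Request:
step_arm --pt "-0.6 0 1" --pt "-0.6 0 1" --pt "-0.6 0 1" --pt "0 0 0" --pt "0 0 0" --yaw '[0,0,0,0,0]' --claw '[178,178,178,178,178]'

```text
time_s: 20.08
tcp_pos: [0.6213, -0.0528, 0.1488]
tool_rot: [-0.137, 0.991, 0.0, -0.0]
force: [-5.1, 0.1, 9.2]
opening: 0.0261
gripper_force: 4.9
```

Run:
```python
from h import *
L=np.array([-.963,-.271,0])*.008
go(ax(27,0)+L,(.4640,.003,.19))
```

```text
tcp [ 0.6213 -0.0528  0.1488] a 105.76 F [-5.1  0.1  9.2] op 0.0261 t 20.075
[ 0.6208 -0.0528  0.1484] -> [0.5 0.1 0.4]
[0.464 0.003 0.19 ] -> [135.7  96.3 -41.6]
```

Request:
step_arm --pt "0 0 -30" --pt "0 0 -20" --pt "45 32 0" --pt "45 32 0" --pt "45.7 32.3 0" --yaw '[0,0,0,0,0]' --claw '[178,178,50,50,50]'

```text
time_s: 20.7
tcp_pos: [0.4635, 0.0037, 0.1976]
tool_rot: [-0.137, 0.991, 0.0, 0.0]
force: [0.6, 1.3, 0.0]
opening: 0.0534
gripper_force: 0.0
```

Request:
step_arm --pt "0 0 40" --pt "0 0 45" --pt "0 0 45" --pt "0 0 15" --pt "0 0 0" --yaw '[0,0,0,0,0]' --claw '[50,50,50,50,50]'

```text
time_s: 21.32
tcp_pos: [0.4648, 0.003, 0.0524]
tool_rot: [-0.137, 0.991, -0.0, -0.001]
force: [-0.0, -0.1, 0.3]
opening: 0.07
gripper_force: 0.0
```

Run:
```python
from h import *
go((.464,.0032,.0185))
```

```text
tcp [0.4648 0.003  0.0524] a 105.76 F [-0.  -0.1  0.3] op 0.07 t 21.325
[0.464  0.0032 0.0185] -> [ 0.7  0.4 33.9]
```

Request:
step_arm --pt "0.7 0.3 20" --pt "0 0 13.5" --pt "0 0 0" --pt "0 0 0" --pt "0 0 0" --yaw '[0,0,0,0,0]' --claw '[50,50,50,255,255]'

```text
time_s: 21.95
tcp_pos: [0.4647, 0.0033, 0.0196]
tool_rot: [-0.137, 0.991, 0.0, 0.001]
force: [-0.2, -0.1, 0.3]
opening: 0.0544
gripper_force: 0.0
```

Request:
step_arm --pt "0 0 0" --pt "0 0 0" --pt "0 0 0" --pt "0 0 0" --pt "0 0 0" --yaw '[0,0,0,0,0]' --claw '[255,255,255,255,255]'

```text
time_s: 22.58
tcp_pos: [0.4644, 0.0032, 0.0192]
tool_rot: [-0.137, 0.991, 0.0, 0.0]
force: [-1.1, -0.1, 5.2]
opening: 0.0351
gripper_force: 30.0
```

Run:
```python
from h import *
L=np.array([-.963,-.271,0])
w=ax(42,0)+L*.013; w[2]=.1614+.018+.012
go((.464,.0032,.21),(*w[:2],.21),w)
```

```text
tcp [0.4644 0.0032 0.0192] a 105.77 F [-1.1 -0.1  5.2] op 0.0351 t 22.575
[0.464  0.0032 0.21  ] -> [ 3.000e-01  1.000e-01 -1.908e+02]
[ 0.6088 -0.0562  0.21  ] -> [-123.2  -96.5    0. ]
[ 0.6088 -0.0562  0.1914] -> [ 0.   0.  18.6]
```

Request:
step_arm --pt "0 0 -45" --pt "0 0 -50" --pt "0 0 -50" --pt "0 0 -45" --pt "-24 -19.5 0" --yaw '[0,0,0,0,0]' --claw '[255,255,255,255,255]'

```text
time_s: 23.2
tcp_pos: [0.4937, -0.0081, 0.2126]
tool_rot: [-0.138, 0.99, 0.001, 0.003]
force: [1.8, -0.2, -1.0]
opening: 0.0349
gripper_force: 30.0
```

Request:
step_arm --pt "-33 -26 0" --pt "-33 -26 0" --pt "-33 -25 0" --pt "0 0 10" --pt "0 0 6" --yaw '[0,0,0,0,0]' --claw '[255,255,255,255,255]'

```text
time_s: 23.82
tcp_pos: [0.6075, -0.0559, 0.1914]
tool_rot: [-0.137, 0.991, 0.0, -0.001]
force: [-0.6, 0.5, -1.0]
opening: 0.0346
gripper_force: 30.0
```

Run:
```python
from h import *
L=np.array([-.963,-.271,0])
w=ax(42,0)+L*.013; w[2]=.1614+.0192
go(w)
i=camera("side"); cv2.imwrite("pics/side11.png",i)
```

```text
tcp [ 0.6075 -0.0559  0.1914] a 105.77 F [-0.6  0.5 -1. ] op 0.0346 t 23.825
[ 0.6088 -0.0562  0.1806] -> [-1.2 -0.7 10.8]
```

Request:
step_arm --pt "-1.2 -0.5 5" --pt "0 0 5.5" --pt "2 0 1.6" --pt "2 0 1.6" --pt "0 0 0" --yaw '[0,0,0,0,0]' --claw '[255,255,255,255,255]'

```text
time_s: 24.5
tcp_pos: [0.6069, -0.0571, 0.1802]
tool_rot: [-0.137, 0.991, 0.0, 0.001]
force: [1.6, 2.2, 4.6]
opening: 0.0349
gripper_force: 30.0
```

Request:
step_arm --pt "1.7 0 1.7" --pt "1.7 0 1.7" --pt "1.5 0 2" --pt "1.4 0 2" --pt "0 0 0" --yaw '[0,0,0,0,0]' --claw '[255,255,255,255,255]'

```text
time_s: 25.12
tcp_pos: [0.5999, -0.0594, 0.1722]
tool_rot: [-0.137, 0.991, -0.0, -0.0]
force: [0.1, 1.4, 5.0]
opening: 0.0353
gripper_force: 30.0
```

Run:
```python
from h import *
go((.6,-.06,.18))
i=camera("side"); cv2.imwrite("pics/c12.png",np.hstack([crop(cv2.imread("pics/side11.png"),300,150,65,80,6),crop(i,300,150,65,80,6)]))
```

```text
tcp [ 0.5999 -0.0594  0.1722] a 105.76 F [0.1 1.4 5. ] op 0.0353 t 25.125
[ 0.6  -0.06  0.18] -> [ 0.1 -0.6 -7.8]
```

View pics/c12.png

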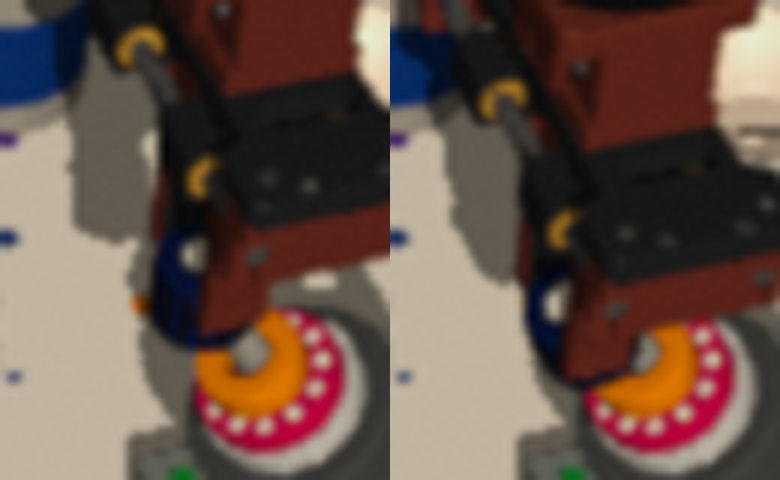

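Request:
step_arm --pt "0 0 -16" --pt "0 0 0" --pt "0 0 0" --pt "0 0 0" --pt "0 0 0" --yaw '[0,0,0,0,0]' --claw '[255,255,255,255,255]'

```text
time_s: 25.8
tcp_pos: [0.5999, -0.0591, 0.1875]
tool_rot: [-0.137, 0.991, 0.0, -0.0]
force: [0.0, 0.3, -1.0]
opening: 0.035
gripper_force: 30.0
```

```bash
cat >> h.py <<'E'
def capw(s): return S+AX*s/1000+np.array([-.963,-.271,0])*.0115+[0,0,.016]
E
python3 - <<'E'
from h import *
go(capw(46),capw(34),capw(26))
E
```

```text
tcp [ 0.5999 -0.0591  0.1875] a 105.77 F [ 0.   0.3 -1. ] op 0.035 t 25.8
[ 0.6083 -0.0563  0.1808] -> [-8.8  0.4  6.7]
[ 0.6141 -0.0547  0.1704] -> [-6.  -0.  10.4]
[ 0.6179 -0.0536  0.1635] -> [-4.  -0.   6.9]
```

Request:
step_arm --pt "-8.8 0.3 0" --pt "0 0 6.5" --pt "-1.5 0 2.6" --pt "-1.5 0 2.6" --pt "0 0 0" --yaw '[0,0,0,0,0]' --claw '[255,255,255,255,255]'

```text
time_s: 26.42
tcp_pos: [0.6114, -0.0556, 0.1759]
tool_rot: [-0.137, 0.991, 0.0, -0.0]
force: [0.1, -0.0, -0.6]
opening: 0.0351
gripper_force: 30.0
```

Run:
```python
from h import *
go(capw(40),capw(34),capw(26))
```

```text
tcp [ 0.6114 -0.0556  0.1759] a 105.78 F [ 0.1 -0.  -0.6] op 0.0351 t 26.425
[ 0.6112 -0.0555  0.1756] -> [0.2 0.2 0.3]
[ 0.6141 -0.0547  0.1704] -> [-3.  -0.   5.2]
[ 0.6179 -0.0536  0.1635] -> [-4.  -0.   6.9]
```

Request:
step_arm --pt "-1.5 0 2.6" --pt "-1.5 0 2.6" --pt "-1 0 1.8" --pt "0 0 0" --pt "0 0 0" --yaw '[0,0,0,0,0]' --claw '[255,255,255,255,255]'

```text
time_s: 27.05
tcp_pos: [0.6154, -0.0539, 0.169]
tool_rot: [-0.137, 0.991, 0.0, 0.0]
force: [0.7, 3.7, -1.7]
opening: 0.0351
gripper_force: 30.0
```

Run:
```python
from h import *
go(capw(32),capw(26))
```

```text
tcp [ 0.6154 -0.0539  0.169 ] a 105.8 F [ 0.7  3.7 -1.7] op 0.0351 t 27.05
[ 0.615  -0.0545  0.1687] -> [ 0.5 -0.5  0.3]
[ 0.6179 -0.0536  0.1635] -> [-3.  -0.   5.2]
```

Request:
step_arm --pt "-1 0.5 1.7" --pt "-1 0 1.7" --pt "-0.7 0 1.2" --pt "0 0 0" --pt "0 0 0" --yaw '[0,0,0,0,0]' --claw '[255,255,255,255,255]'

```text
time_s: 27.68
tcp_pos: [0.617, -0.0533, 0.1648]
tool_rot: [-0.137, 0.991, 0.0, -0.001]
force: [-4.0, 3.1, 5.3]
opening: 0.0351
gripper_force: 30.0
```

Run:
```python
from h import *
go(capw(26),capw(24))
```

```text
tcp [ 0.617  -0.0533  0.1648] a 105.77 F [-4.   3.1  5.3] op 0.0351 t 27.675
[ 0.6179 -0.0536  0.1635] -> [-0.8 -0.5  1.3]
[ 0.6189 -0.0534  0.1618] -> [-1.  -0.   1.7]
```

Request:
step_arm --pt "-0.5 0 0.9" --pt "-0.5 0 0.9" --pt "0 0 0" --pt "0 0 0" --pt "0 0 0" --yaw '[0,0,0,0,0]' --claw '[255,255,255,120,120]'

```text
time_s: 28.3
tcp_pos: [0.6189, -0.054, 0.1627]
tool_rot: [-0.137, 0.991, -0.001, 0.0]
force: [-0.8, -0.0, 0.1]
opening: 0.0461
gripper_force: 0.0
```

Request:
step_arm --pt "0 0 0" --pt "0 0 -30" --pt "0 0 -20" --pt "0 0 0" --pt "0 0 0" --yaw '[0,0,0,0,0]' --claw '[120,120,120,255,255]'

```text
time_s: 28.92
tcp_pos: [0.6183, -0.0531, 0.2118]
tool_rot: [-0.137, 0.991, 0.0, -0.001]
force: [0.0, 0.3, 0.1]
opening: 0.03
gripper_force: 0.0
```

Run:
```python
from h import *
L=np.array([-.963,-.271,0])*.008
go(ax(76,0)+L,ax(60,0)+L,ax(57,0)+L)
i=camera("side"); cv2.imwrite("pics/side13.png",i)
```

```text
tcp [ 0.6183 -0.0531  0.2118] a 105.78 F [0.  0.3 0.1] op 0.03 t 28.925
[ 0.5972 -0.0595  0.1908] -> [22.  -0.4 21. ]
[ 0.6049 -0.0573  0.177 ] -> [-8.  -0.  13.8]
[ 0.6064 -0.0569  0.1744] -> [-1.5 -0.   2.6]
```

Request:
step_arm --pt "22 -0.3 0" --pt "0 0 21" --pt "-4 0 7" --pt "-4 0 6.8" --pt "0 0 0" --yaw '[0,0,0,0,0]' --claw '[255,255,255,255,255]'

```text
time_s: 29.6
tcp_pos: [0.6056, -0.0569, 0.1773]
tool_rot: [-0.137, 0.991, 0.0, -0.0]
force: [-0.7, -0.1, -0.0]
opening: 0.0006
gripper_force: 0.0
```

Request:
step_arm --pt "-0.6 0 1" --pt "-0.6 0 1" --pt "-0.6 0 1" --pt "-0.4 0 0.7" --pt "0 0 0" --yaw '[0,0,0,0,0]' --claw '[255,255,255,255,255]'

```text
time_s: 30.22
tcp_pos: [0.6073, -0.0568, 0.1752]
tool_rot: [-0.137, 0.991, 0.0, 0.0]
force: [-2.9, -0.6, 7.7]
opening: 0.0002
gripper_force: 3.8
```

Run:
```python
from h import *
L=np.array([-.963,-.271,0])*.008
go(ax(57,0)+L)
i=cv2.imread("pics/top0.png")
w,e=fit("top",i,(390,184),lambda h,s,v:(s>170)&(v>90)&(h>19)&(h<34));print("disc",w,e,onz("top",w,.053))
hs=cv2.cvtColor(i,cv2.COLOR_BGR2HSV)
for n,(u,v) in(("top",(389,187.6)),("side",(323,308))):
  im=cv2.imread(f"pics/{n}0.png"); hs=cv2.cvtColor(im,cv2.COLOR_BGR2HSV)
  m=cv2.inRange(hs,(0,180,90),(6,255,255)); ys,xs=np.nonzero(m); k=(abs(xs-u)<35)&(abs(ys-v)<30); P=np.c_[xs,ys][k].astype(np.float32)
  W=np.array([onz(n,p,.079)[:2] for p in P]); print(n,len(P),W.min(0),W.max(0)); r=cv2.minAreaRect(P); print([onz(n,b,.079)[:2].round(4) for b in cv2.boxPoints(r)])
```

```text
tcp [ 0.6073 -0.0568  0.1752] a 105.76 F [-2.9 -0.6  7.7] op 0.0002 t 30.225
[ 0.6064 -0.0569  0.1744] -> [1.  0.2 0.8]
disc [388.22294426 182.59529114] [24.52404785 25.77224731] [ 0.59601035 -0.24988521  0.053     ]
top 174 [ 0.53944431 -0.26072595] [ 0.60746123 -0.23248876]
[array([ 0.5395, -0.2318]), array([ 0.6079, -0.2362]), array([ 0.6073, -0.2617]), array([ 0.5388, -0.2571])]
side 421 [ 0.53794389 -0.27727275] [ 0.60858738 -0.23390642]
[array([ 0.536 , -0.2478]), array([ 0.553 , -0.2102]), array([ 0.6159, -0.2467]), array([ 0.5976, -0.2823])]
```

Request:
step_arm --pt "-0.5 0 0.9" --pt "-0.5 0 0.9" --pt "0 0 0" --pt "0 0 0" --pt "0 0 0" --yaw '[0,0,0,0,0]' --claw '[255,255,255,255,255]'

```text
time_s: 30.85
tcp_pos: [0.6076, -0.0568, 0.1748]
tool_rot: [-0.137, 0.991, 0.0, -0.0]
force: [-10.7, -0.3, 19.0]
opening: 0.0
gripper_force: 10.5
```

Run:
```python
from h import *
o,_=T();p=o["tcp_pos"];print(p,o["force"],((p-S)@AX)*1000-5)
i=cv2.imread("pics/top0.png");hs=cv2.cvtColor(i,cv2.COLOR_BGR2HSV)
for v in range(172,210): print(v,"".join("R" if (h<7 or h>174) and s>170 and b>80 else "Y" if 18<h<34 and s>150 and b>80 else "o" if 7<=h<=18 and s>150 and b>80 else "#" if b<90 else "." for h,s,b in hs[v,370:412].astype(int)))
```

```text
[ 0.60758539 -0.05681086  0.17481422] [-10.70801415  -0.27101638  18.9683372 ] 55.79836688559637
172 .#########YYYYYYYYYYYYYYYY..#######.......
173 #########YYYYYYYYYYYYYYYYYY..#######......
174 ########YYYYYYYYYYYYYYYYYYYY..######......
175 #######.YYYYYYYYYYooooooYYYYY.######......
176 #######YYYYYYYYYYooRRRRRooYYYY.####.......
177 #######YYYYYYYYooRRRRRRRRooYYY..###.......
178 #######YYYYYYYooRRRRRRRRRRoYYYY.###.......
179 #########YYYY##RRRRRRRRRRRoYYYY.###.......
180 ##########YYY##RRRRRRRRRRRooYYY..##.......
181 #######Y#YYYY##RRRRRRRRRRRooYYYY.#........
182 ######YYYYYYY##RRRRRRRRRRRooYYYY.#........
183 ######YYYYYYY###RRRRRRRRRRoYYYYY.#........
184 ######YYYYYYY###RRRRRRRRRooYYYYY.#........
185 ######YYYYYYY####RRRRRRRooYYYYYY.#........
186 #######YYYYYYY###RRRRRRooYYYYYYY..........
187 #######YYYYYYYY##RRRRRooYYYYYYY...........
188 ########YYYYYYY##RRRRooYYYYYYYY.#.........
189 ########YYYYYYY#RRRRRoYYYYYYYY..#.........
190 #########YYYYYY#RRRRRoYYYYYYYY.##.........
191 #########YYYYYYoRRRRooYYYYYYY.##..........
192 ##########YYYYYoRRRRoYYYYYYY..##..........
193 ############YYooRRRRoYYYYYY..###..........
194 #############YoRRRRRoYYYYY..####..........
195 ###############RRRRRoYY...######..........
196 ###############RRRRR....#######...........
197 ##############RRRRR..##########...........
198 ##############RRRRR.###########...........
199 ##############RRRRR.###########...........
200 .#############RRRRR.##########............
201 ....#########RRRRRR###########............
202 ....##...####RRRRRR###########............
203 ...........###RRRR###########.............
204 ............####...########...............
205 ..........................................
206 ..........................................
207 ..........................................
208 ..........................................
209 ..........................................
```

Request:
step_arm --pt "0 0 -25" --pt "0 0 -30" --pt "0 0 0" --pt "0 0 0" --pt "0 0 0" --yaw '[0,0,0,0,0]' --claw '[255,255,255,255,255]'

```text
time_s: 31.48
tcp_pos: [0.6078, -0.0562, 0.2264]
tool_rot: [-0.137, 0.991, 0.0, -0.001]
force: [-0.1, 0.5, -0.6]
opening: 0.0002
gripper_force: 0.0
```

```bash
cat >> h.py <<'E'
def handle(A,off,q,r=.045,c=0.):
    x=-np.array([np.cos(off),np.sin(off)]); y=np.array([-x[1],x[0]])
    d=-np.cos(q)*x+np.sin(q)*y; n=np.sin(q)*x+np.cos(q)*y
    _,M=T(); s=.0135*abs(n@M[:2,1])+.010*abs(n@M[:2,0])+.007+c
    return A[:2]+r*d-n*s
E
python3 - <<'E'
from h import *
hub=onz("top",(390.4,180.8),.079); end=onz("top",(385.8,203.5),.079); dsc=onz("top",(388.3,182.6),.053)
d=end-hub; off=np.arctan2(d[1],d[0]); print(hub,end,dsc,np.linalg.norm(d),np.degrees(off))
i=cv2.imread("pics/side0.png"); w,e=fit("side",i,(332,316),lambda h,s,v:(s>150)&(v>80)&((h<34)|(h>174)),r=25); print("side disc",w,onz("side",w,.053))
A=(hub+dsc)/2
q=[handle(A,off,0,c=.010)]+[handle(A,off,t) for t in np.arange(0,1.7,.2)]
go((*q[0],.23),(*q[0],.066),*[(*p,.066) for p in q[1:]])
# cap check
im=camera("top"); cv2.imwrite("pics/top14.png",im)
E
```

```text
[ 0.59517107 -0.24907942  0.079     ] [ 0.53825724 -0.23691153  0.079     ] [ 0.59600379 -0.25008236  0.053     ] 0.05820001664131728 167.93212995763625
side disc [327.5349617  312.17244911] [ 0.58833175 -0.2469764   0.053     ]
tcp [ 0.6078 -0.0562  0.2264] a 105.78 F [-0.1  0.5 -0.6] op 0.0002 t 31.475
[ 0.5446 -0.273   0.23  ] -> [ 119.9 -191.5   -3.5]
[ 0.5446 -0.273   0.066 ] -> [-3.00e-01 -1.00e-01  1.64e+02]
[ 0.5466 -0.2633  0.066 ] -> [-4.7  8.8 -0. ]
[ 0.5448 -0.2534  0.066 ] -> [-0.9 10.   0. ]
[ 0.5454 -0.2429  0.066 ] -> [-3.4 10.  -0. ]
[ 0.5485 -0.2322  0.066 ] -> [-5.9  9.4 -0. ]
[ 0.5544 -0.2223  0.066 ] -> [-8.3  8.  -0. ]
[ 0.5628 -0.2138  0.066 ] -> [-10.4   5.8  -0. ]
[ 0.5702 -0.2081  0.066 ] -> [-8.7  3.5 -0. ]
[ 0.5767 -0.2038  0.066 ] -> [-7.5  2.4 -0. ]
[ 0.5846 -0.2006  0.066 ] -> [-8.4  1.  -0. ]
```

Request:
step_arm --pt "24 -38 0" --pt "24 -38 0" --pt "24 -38 0" --pt "24 -38 0" --pt "24 -39.5 0" --yaw '[0,0,0,0,0]' --claw '[255,255,255,255,255]'

```text
time_s: 32.15
tcp_pos: [0.5443, -0.2743, 0.2268]
tool_rot: [-0.137, 0.991, 0.0, -0.0]
force: [0.5, 1.3, -0.5]
opening: 0.0005
gripper_force: 0.0
```

Request:
step_arm --pt "0 0 40" --pt "0 0 40" --pt "0 0 40" --pt "0 0 30" --pt "0 0 0" --yaw '[0,0,0,0,0]' --claw '[255,255,255,255,255]'

```text
time_s: 32.78
tcp_pos: [0.543, -0.2723, 0.0748]
tool_rot: [-0.137, 0.991, 0.001, -0.003]
force: [0.5, -0.5, 1.4]
opening: 0.0004
gripper_force: 0.0
```

Run:
```python
from h import *
A=np.array([.5956,-.2496]);off=np.radians(167.9)
go((*handle(A,off,0,c=.01),.066))
```

```text
tcp [ 0.543  -0.2723  0.0748] a 105.77 F [ 0.5 -0.5  1.4] op 0.0004 t 32.775
[ 0.5446 -0.273   0.066 ] -> [-1.3 -1.1  8.8]
```

Request:
step_arm --pt "-1 -1 9" --pt "-4.7 8.8 0" --pt "-0.9 10 0" --pt "-3.4 10 0" --pt "-5.9 9.4 0" --yaw '[0,0,0,0,0]' --claw '[255,255,255,255,255]'

```text
time_s: 33.4
tcp_pos: [0.5502, -0.2331, 0.0691]
tool_rot: [-0.137, 0.991, -0.0, 0.0]
force: [0.4, -4.3, 1.0]
opening: 0.0007
gripper_force: 1.6
```

Request:
step_arm --pt "-8.3 8 0" --pt "-10.4 5.8 0" --pt "-8.7 3.5 0" --pt "0 0 0" --pt "0 0 0" --yaw '[0,0,0,0,0]' --claw '[255,255,255,255,255]'

```text
time_s: 34.02
tcp_pos: [0.5723, -0.2082, 0.0684]
tool_rot: [-0.138, 0.99, 0.0, 0.0]
force: [-0.6, 0.5, 0.0]
opening: 0.0004
gripper_force: 0.0
```

Run:
```python
from h import *
A=np.array([.5956,-.2496]);off=np.radians(167.9)
go(*[(*handle(A,off,t),.066) for t in(1.4,1.57,1.65)])
```

```text
tcp [ 0.5723 -0.2082  0.0684] a 105.81 F [-0.6  0.5  0. ] op 0.0004 t 34.025
[ 0.5767 -0.2038  0.066 ] -> [-5.4  3.   2.4]
[ 0.5833 -0.201   0.066 ] -> [-7.1  0.9  0. ]
[ 0.5868 -0.2     0.066 ] -> [-3.6  0.   0. ]
```

Request:
step_arm --pt "-5.4 3 2" --pt "-7 0.9 0" --pt "-3 0 0" --pt "0 0 0" --pt "0 0 0" --yaw '[0,0,0,0,0]' --claw '[255,255,255,255,255]'

```text
time_s: 34.65
tcp_pos: [0.5859, -0.2006, 0.0664]
tool_rot: [-0.137, 0.991, 0.0, 0.0]
force: [-0.9, 0.5, -1.1]
opening: 0.0006
gripper_force: 0.6
```

Run:
```python
from h import *
A=np.array([.5956,-.2496]);off=np.radians(167.9)
go((*handle(A,off,1.62),.066))
```

```text
tcp [ 0.5859 -0.2006  0.0664] a 105.8 F [-0.9  0.5 -1.1] op 0.0006 t 34.65
[ 0.5855 -0.2003  0.066 ] -> [0.3 0.4 0.4]
```

Little force, so the stop is not confirmed; push on slowly.

Request:
step_arm --pt "-1.5 0 0" --pt "-1.5 0 0" --pt "-1 0 0" --pt "0 0 0" --pt "0 0 0" --yaw '[0,0,0,0,0]' --claw '[255,255,255,255,255]'

```text
time_s: 35.28
tcp_pos: [0.587, -0.2005, 0.0661]
tool_rot: [-0.137, 0.991, 0.0, -0.002]
force: [-8.8, -0.7, 2.6]
opening: 0.0006
gripper_force: 4.2
```

Run:
```python
from h import *
go()
i=camera("side");hs=cv2.cvtColor(i,cv2.COLOR_BGR2HSV);cv2.imwrite("pics/side15.png",i)
for v in range(268,335,2): print(v,"".join("R" if (h<7 or h>174) and s>170 and b>110 else "Y" if 18<h<34 and s>150 and b>80 else "#" if b<90 else "." for h,s,b in hs[v,290:365].astype(int)))
```

```text
tcp [ 0.587  -0.2005  0.0661] a 105.71 F [-8.8 -0.7  2.6] op 0.0006 t 35.275
268 ........................#################..........##########..............
270 ........................###############.....##################.............
272 .........................######################################............
274 ..........................#####.YYY.#################....#######...........
276 ...........................##YY..################.........############.....
278 ............................#.Y##############.........##################...
280 ..............................###########################################..
282 ..............................############################################.
284 .............................##############################################
286 .............................##############################################
288 .............................##############################################
290 ..............................####.#######################################.
292 ...............................##...#######################
[... 996 characters left out ...]
...#######YYYYYYYYYYY..RRRRRRRRR..YYYYYYYYYY.##.............
320 ...................######.YYYYYYYYYYYYY.......YYYYYYYYYYYYY###.............
322 ..................#########YYYYYYYYYYYYYYYYYYYYYYYYYYYYYYY###..............
324 ..................##########.YYYYYYYYYYYYYYYYYYYYYYYYYYYY####..............
326 .................#############.YYYYYYYYYYYYYYYYYYYYYYYY.#####..............
328 .................################.YYYYYYYYYYYYYYYYYY.########..............
330 .................##..........########..YYYYYYYY..###########...............
332 .................###....................####################...............
334 ..................#####.#######....................#########...............
```

Request:
step_arm --pt "-1.2 0 0" --pt "-1 0 0" --pt "0 0 0" --pt "0 0 0" --pt "0 0 0" --yaw '[0,0,0,0,0]' --claw '[255,255,255,255,255]'

```text
time_s: 35.95
tcp_pos: [0.5874, -0.2005, 0.066]
tool_rot: [-0.136, 0.991, 0.001, -0.004]
force: [-13.9, -1.3, 5.4]
opening: 0.0005
gripper_force: 6.6
```

Request:
step_arm --pt "15 0 0" --pt "10 0 -20" --pt "10 -10 -50" --pt "10 -40 -50" --pt "0 -50 -30" --yaw '[0,0,0,0,0]' --claw '[255,255,255,255,255]'

```text
time_s: 36.58
tcp_pos: [0.5768, -0.307, 0.2186]
tool_rot: [-0.138, 0.99, -0.001, 0.003]
force: [0.6, 0.2, 0.3]
opening: 0.0004
gripper_force: 0.0
```

Request:
step_arm --pt "40 -50 0" --pt "40 -50 0" --pt "40 -50 0" --pt "0 -30 0" --pt "0 0 0" --yaw '[0,0,0,0,0]' --claw '[255,255,255,255,255]'

```text
time_s: 37.2
tcp_pos: [0.51, -0.5105, 0.2145]
tool_rot: [-0.136, 0.991, -0.001, 0.0]
force: [0.3, 0.1, -0.6]
opening: 0.0008
gripper_force: 0.0
```

Run:
```python
from h import *
go()
I={n:camera(n) for n in("top","side")}
for n in I: cv2.imwrite(f"pics/{n}16.png",I[n])
m=lambda h:(h<7)|(h>174)
i=I["top"];hs=cv2.cvtColor(i,cv2.COLOR_BGR2HSV)
for v in range(170,206): print(v,"".join("R" if (h<7 or h>174) and s>170 and b>80 else "Y" if 18<h<34 and s>150 and b>80 else "#" if b<90 else "." for h,s,b in hs[v,360:412].astype(int)))
i=I["side"];hs=cv2.cvtColor(i,cv2.COLOR_BGR2HSV)
for v in range(185,235): print(v,"".join("o" if 8<=h<=26 and s>150 and b>110 else "M" if 155<h<178 and s>150 and b>60 else "b" if 105<h<135 and s>110 else "W" if s<70 and b>140 else "#" if b<90 else "." for h,s,b in hs[v,315:370].astype(int)))
for nm,s in(("cap top",56),("mouth",26),("wheel",6)): print(nm,proj("side",S+AX*s/1000),proj("top",S+AX*s/1000))
```

```text
tcp [ 0.51   -0.5105  0.2145] a 105.61 F [ 0.3  0.1 -0.6] op 0.0008 t 37.2
170 ...........##########.....YYYYY.....#...............
171 ...........#########...YYYYYYYYYYY...####...........
172 ...........########.YYYYYYYYYYYYYYYY..#######.......
173 ............R#####.YYYYYYYYYYYYYYYYYY..#######......
174 .........RRRRR.....YYYYYYYYYYYYYYYYYYY..######......
175 .......#RRRRRRRRRR...YYYYYYY......YYYYY..####.......
176 .......#RRRRRRRRRRR.....YYY..RRRR...YYYY.####.......
177 ......##RRRRRRRRRRRRRRR....RRRRRRRR.YYYY..###.......
178 .......##RRRRRRRRRRRRRRRRRRRRRRRRRRR.YYYY.###.......
179 ........#####RRRRRRRRRRRRRRRRRRRRRRR..YYY..##.......
180 .........########RRRRRRRRRRRRRRRRRRR..YYY..##.......
181 .........############RRRRRRRRRRRRRRRR.YYYY.#........
182 .........#######YYYY#####RRRRRRRRRRR..YYYY.#........
183 ........########YYYYYY###RRRRRRRRRRR.YYYYY.#........
184 ........########YYYYYYY###RRRRRRRRR..YYYYY..........
185 ........########YYYYYYYY###RRRRRRR..YYYYYY..........
186 ........########YYYYYYYY####RRRRR..YYYYYYY..........
187 .......##########YYYYYYYY####R...YYYYYYYY...........
[... 3514 characters left out ...]
###.####...........########.....
227 ############################...............########....
228 ##########################.#................########...
229 ########################....................########...
230 #####################.#......................########..
231 #######################.......................########.
232 ###################............................#######.
233 ##################.............................########
234 ################................................#######
cap top [336.51623311 201.34849729] [314.57822508 161.39556253]
mouth [341.86079955 208.37110295] [312.06630892 158.06240663]
wheel [345.28777057 212.87629632] [310.46669537 155.94086292]
```

Run:
```python
from h import *
i=cv2.imread("pics/top16.png");hs=cv2.cvtColor(i,cv2.COLOR_BGR2HSV)
for v in range(140,178): print(v,"".join("o" if 8<=h<=26 and s>150 and b>90 else "M" if (h>155) and s>130 and b>60 else "b" if 100<h<140 and s>90 and b<120 else "W" if s<70 and b>120 else "#" if b<70 else "." for h,s,b in hs[v,290:340].astype(int)))
d=cv2.absdiff(i,cv2.imread("pics/top0.png")).max(2); m=(d>60).astype(np.uint8)
_,_,st,c=cv2.connectedComponentsWithStats(m)
print([(st[k][4],c[k].round().tolist()) for k in range(1,len(st)) if st[k][4]>8 and 100<c[k][1]<300])
```

```text
140 ################################..WWWWWWWWWWWWWWWW
141 ################################..WWWWWWWWWWWWWWWW
142 ################.........########..WWWWWWWWWWWWWWW
143 ##############....WWWW.....######..WWWWWWWWWWWWWWW
144 ############...WWWWWWWWWW...#####..WWWWWWWWWWWWWWW
145 ###########...WWWWW.....WWW..####...WWWWWWWWWWWWWW
146 ##########..WWW....MMM.....W..###...WWWWWWWWWWWWWW
147 #########.......M..MMM.W.MM....##...WWWWWWWWWWWWWW
148 #########.....MM.WW.M.WW.MMM....##...WWWWWWWWWWWWW
149 ########....MMMMMWW.M.WW.M.W....##...WWWWWWWWWWWWW
150 ########...MM...M..........W.M..##...WWWWWWWWWWWWW
151 #######....M.WW.M..o.oooo....MM..##..WWWWWWWWWWW.W
152 #######...MMMWW....#####.o..M..M.##...WWWWWWWWWWWW
153 #######...MMM....#########...WW...##..WWWWWWWWWWWW
154 #######...MMMM..####bbbbbb#..WW.M.###.WWWWWWWWWWWW
155 ######....M....###bbbbbbbbbb..W.M.###.WWWWWWWWWWWW
156 ######.........##bbbbbbbbbbbb..MM.###.WWWWWWWWWWWW
157 ######...MM...##bbbbbbbbbbbbbbMMM.###.WWWWWWWWWWWW
158 #######...MM..##bbbbbb#....bbb#MM.#...WWWWWWWWWWWW
159 #######...M...##bbbbb#.WWW..bbb#......WWWWWWWWWWWW

[... 680 characters left out ...]
.....................WWWWWWWWWWWWW
173 .................................WWWWWWWWWWWWWWWWW
174 .............................WWWWWWWWWWWWWWWWWWWWW
175 ..........................WWWWWWWWWWWWWWWWWWWWWWWW
176 ......................WWWWWWWWWWWWWWWWWWWWWWWWWWWW
177 ..................WWWWWWWWWWWWWWWWWWWWWWWWWWWWWWWW
[(np.int32(285), [309.0, 156.0]), (np.int32(22), [373.0, 176.0]), (np.int32(631), [546.0, 201.0]), (np.int32(43), [387.0, 192.0]), (np.int32(115), [513.0, 202.0]), (np.int32(23), [386.0, 200.0]), (np.int32(212), [226.0, 235.0]), (np.int32(85), [159.0, 238.0]), (np.int32(167), [280.0, 236.0]), (np.int32(247), [347.0, 237.0]), (np.int32(270), [546.0, 277.0]), (np.int32(85), [68.0, 272.0])]
```

Run:
```python
from h import *
for f in("top0","top1","top16"):
    i=cv2.imread(f"pics/{f}.png");hs=cv2.cvtColor(i,cv2.COLOR_BGR2HSV)
    print(f)
    for v in range(222,254,2): print("".join("w" if s<70 and b>110 else "O" if 8<=h<=26 and s>120 and b>120 else "o" if 8<=h<=26 and s>100 else "#" if b<90 else "." for h,s,b in hs[v,130:185].astype(int)))
```

```text
top0
##...wwwwwwwwwwwwwwww..wwwwwwwwwwwwwwwwwwwwwwwwwwwwwwww
o#....wwwwwwwwwwwwwwwwwwwwwwwwwwwwwwwwwwwwwwwwwwwwwwwww
oo##...wwwwwwwwww...wwwwwwwwwwwwwwwwwwwwwwwwwwwwwwwwwww
oooo##..wwwwwww.ooooo.wwwwwwwwwwwwwwwwwwwwwwwwwwwwwwwww
oooo###...www.#oooooooo.wwwwwwwwwwwwwwwwwwwwwwwwwwwwwww
OOoo.ww......#...ooOooooo.wwwwwwwwwwwwwwwwwwwwwwwwwwwww
OOOo.wwwwwwwwww....ooOooooo.wwwwwwwwwwwwwwwwwwwwwwwwwww
OOoowwwwwwwwwwww.....oooooooo...OOwwwwwwwwwwwwwwwwwwwww
oOOowwwwwwwwwwwwww....oooooooooo.wwwwwwwwwwwwwwwwwwwwww
oOOowwwwwwwwwwwwwww......oooooooo.wwwwwwwwwwwwwwwwwwwww
OOo.wwwwwwwwwwwwwwwwww...#.oooooooo.wwwwwwwwwwwwwwwwwww
OOo.wwwwwwwwwwwwwwwwwwww....oooOooooo.wwwwwwwwwwwwwwwww
OOo.wwwwwwwwwwwwwwwwwwwww.....ooooooooo.wwwwwwwwwwwwwww
OOo.wwwwwwwwwwwwwwwwwwwwwwww....oooOooooo.wwwwwwwwwwwww
OOo.wwwwwwwwwwwwwwwwwwwwwwwww......ooooooowwwwwwwwwwwww
OOowwwwwwwwwwwwwwwwwwwwwwwwwwww......ooo.wwwwwwwwwwwwww
top1
#######################################################
o#####################..###############################
oo##################..w.###############################
oooo###########oooooo....#
[... 903 characters left out ...]
............................
oooo#..########oooooooo#...............................
oooo#....#####...oooooooo#.............................
oooo#..............oooooooo##..........................
oooo.................oooooooo##ooo.....................
oooo..................#ooooooooo#......................
oooo....................#oooooooo##....................
ooo#......................#oooooooo##..................
ooo#........................#oooooooo##................
ooo#..........................#oooooooo##..........wwww
ooo#............................#oooooooo..wwwwwwwwwwww
ooo...............................#ooooooowwwwwwwwwwwww
ooo........................wwwww.....ooo.wwwwwwwwwwwwww
```

The brush hasn't moved (that change is only shadow), so I'm signing off.

```bash
python3 -c "
from workcell import workorder
print(workorder.sign_off())"
```

```text
the job is handed in; nothing more can be done
None
```

The job is handed in: the wheel, spacer and cap were pushed home on the post in that order, and then the red handle was turned clockwise to its ON stop. It took about 37 s; the pushes met firm resistance at the expected heights, and the last top picture shows nothing else moved.

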